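# Find the loose clamp lever and flag it

### The arm

A 7-joint arm with a two-finger parallel gripper is mounted at the origin on the work surface. World frame = base frame: x ahead of the robot, y to its left, z up, the work surface at z = 0. Lengths are in m, angles in rad, forces in N, time in s.
With the tool pointing down it reaches from about 0.425 to 0.95 m from the base axis. Payload 4.7 kg.
Tool frame: the origin (TCP) lies at the very end of the fingers, on their centre line; the grasp point (between the pads) lies grip_depth behind it (grip_depth is the distance from the TCP to the grasp point, in m); x points along the fingers, z is the direction in which the jaws open and shut, and the axes are right-handed (so a half turn about x gives the same grasp; the last joint's range is limited). The gripper opens to 85 mm and grips with 20 to 120 N. Pads are 22 mm wide; open, the fingers measure 114 mm over their backs; the gripper's body (76 mm by 85 mm) begins 54 mm behind the grasp point. The pads swing forward as they close: fully open they stand 13 mm farther back than shut.
Start: joints at [1.249, 0.469, -0.049, 1.532, 0.024, 1.141, -0.082], TCP at [0.195, -0.646, 0.231] pointing down, gripper open.
Joint ranges: [-2.59, 2.59], [-0.33, 1.99], [-1.39, 1.29], [0.1, 2.45], [-1.04, 4.18], [0.21, 1.99], [-2.66, 2.66]. Speed limits (rad/s): [2.57, 2.57, 3.14, 3.14, 3.14, 3.14, 3.14].

### API

Orientations are given as a rotation vector (axis times angle).
In Python, from cell import * gives the robot as it stands. The module is installed in compiled form; this text tells all that it offers.
- The arm moves only by the tool servo_tool, never from a script. Its argument "increments" is a list of rows, each an object with "travel": the shift along the tool's x, y, z in cm, a list of three; "rot": the turn, a rotation vector about the tool's x, y, z in degrees, a list of three. In form: [{"travel": [dx, dy, dz], "rot": [ax, ay, az]}, ...]. A call has 1 to 5 rows; each row is the pose to reach, as a shift and turn from the pose measured when the call began, along the tool's axes at that moment; what a row does not reach only later rows make up. A row lasts 1/10 s, in which the tool goes at most 50 mm and 8.59 degrees, less where a joint would pass 70% of its speed; a pose out of reach is approached as far as the arm can. A call with a gripper value outside its range is refused whole. "claw" is the gripper's target within -1 to 1 (shut at 1, half-way at 0, fully open at -1), set as the call begins (left out, the last holds). The fingers move at their own pace and stop on an object; "force" is the grip in N (left out, the last holds). Time passes only in rows, so rows that repeat a pose let the fingers close. It gives the time, the measured TCP pose, the force and the opening at its end, in the units of the state.
- get_state(): the state, without advancing time (a new reading comes with each control period).
- get_image(name): name is "scene" or "top" or "wrist"; returns the picture (400x640x3 uint8, red, green, blue); there is no depth.
- get_calibration(name): a dict with "fx", "fy", "cx", "cy" (pixels), "extrinsics" (4x4, takes a point from camera to world coordinates); the wrist camera has in their place "hand_eye" (4x4, takes a point from camera to tool coordinates, whose origin is the TCP and whose axes are the tool frame's). Camera axes: x right, y up, looking along -z (the intrinsics and any distortion apply to the point x, -y, -z); pixel columns grow to the right and rows downward; lengths in m; the calibration is good to about 2 mm. A picture is of the moment at which its call begins: read the wrist's pose just before it. get_calibration takes no time and is no camera call.
- hand_in(): hands the job in, once; it reports no verdict.
Trained networks look in the newest picture that a camera, given by its name, has taken for a name from the list of things; names that differ only in an ending like _2 or _b are one class to them, and where a whole thing is asked for, a point or a joint stands for the part that bears it (a point fixed in the world has none). Each returns a list of dicts, best first, with "score" (0 to 1); they miss things now and then, are a little off and sometimes report something else, mostly with a low value. They report only what shows in the picture. A call takes as long as a camera call.
- outline_of(camera, thing): "pixels" (400x640 bool, what is visible of it).
- landmark_of(camera, thing): "location" ([x, y, z] in m, in world coordinates, good to about 4 mm: a listed point, or the origin of a listed thing).
The state is a dict: "time": time; "joint_pos": joint angles; "joint_vel": joint speeds; "tau": joint torques, N m; "eef_pos": TCP position; "orientation": TCP orientation; "wrist_force": force on the tool from outside, world axes, zero at the start; "ft_torque": the same for the moment, N m; "opening": opening from 0.0 (shut) to 1.0 (fully open).
Only numpy, scipy, OpenCV 4.12 (cv2) and the standard library are available. Lean on these libraries where they do the work, as an engineer would, in place of code of your own. Each camera call takes 0.05 s, during which the arm holds its last target.

### The job

One of the three alike clamp levers on the display service bed is loose and the other two are fast: try them by pushing sideways near the lever's end with the closed fingers, feeling how hard it resists, and never press on any of the levers with more than about 12 N, so that the fast ones are not forced. Swing the loose lever a good 12 mm aside at its end to prove that it turns, and leave it so. Then stand the white marker upright in the cup behind that loose clamp, let go, and leave the tools and the cover lying around the bed alone.

Things in the scene. Friction and masses are not known exactly. Their poses are not given: they have to be found in the camera images.
- pivot_a (a point): point on clamp A's upright axis at mid-height of its lever (56 mm above the bench), inside a black hub 26 mm across, 12 mm higher at most; x axis towards the cup. Pushed at its end point a fast lever holds to 30 N; the loose one starts to turn at 3 to 5 N, turns on at that same force (up to 34 degrees either way) and stays where left
- end_a (a point): pushing point of clamp A's lever, mid-bar, 65 mm from the axis, 56 mm above the bench. Black straight level bar, 14 mm wide and high, reaching 15 mm farther, roughly towards the robot, away from the cup. Free: 33 mm below, 55 mm or more beside. Pushed here it first flexes, about 3 N per mm, and springs back when let go
- cup_a (a point): centre of the inner floor of clamp A's round marker cup, 62 mm from the clamp's axis on the side away from the lever, 20 mm above the bench; inside 44 mm across, rim 5 mm above this floor
- pivot_b (a point): point on clamp B's upright axis at mid-height of its lever (56 mm above the bench), inside a black hub 26 mm across, 12 mm higher at most; x axis towards the cup. Pushed at its end point a fast lever holds to 30 N; the loose one starts to turn at 3 to 5 N, turns on at that same force (up to 34 degrees either way) and stays where left
- end_b (a point): pushing point of clamp B's lever, mid-bar, 65 mm from the axis, 56 mm above the bench. Black straight level bar, 14 mm wide and high, reaching 15 mm farther, roughly towards the robot, away from the cup. Free: 33 mm below, 55 mm or more beside. Pushed here it first flexes, about 3 N per mm, and springs back when let go
- cup_b (a point): centre of the inner floor of clamp B's round marker cup, 62 mm from the clamp's axis on the side away from the lever, 20 mm above the bench; inside 44 mm across, rim 5 mm above this floor
- pivot_c (a point): point on clamp C's upright axis at mid-height of its lever (56 mm above the bench), inside a black hub 26 mm across, 12 mm higher at most; x axis towards the cup. Pushed at its end point a fast lever holds to 30 N; the loose one starts to turn at 3 to 5 N, turns on at that same force (up to 34 degrees either way) and stays where left
- end_c (a point): pushing point of clamp C's lever, mid-bar, 65 mm from the axis, 56 mm above the bench. Black straight level bar, 14 mm wide and high, reaching 15 mm farther, roughly towards the robot, away from the cup. Free: 33 mm below, 55 mm or more beside. Pushed here it first flexes, about 3 N per mm, and springs back when let go
- cup_c (a point): centre of the inner floor of clamp C's round marker cup, 62 mm from the clamp's axis on the side away from the lever, 20 mm above the bench; inside 44 mm across, rim 5 mm above this floor
- marker_mid (a point): centre, half-way up, of the one white marker: a pawn 48 mm tall, round foot 28 mm across and 7 mm high, stem 16 mm across above 10 mm, 40 g; it starts upright on the bench to the right of the bed
- marker_foot (a point): centre of the underside of the marker's foot; z axis up along the stem
- bed: fixed low service bed the clamps stand on, 250 x 370 mm, top 16 mm above the bench; origin under its centre, x axis pointing away from the robot, y along the row of clamps (about 115 mm apart)
- pliers: bystander: blue-handled pliers lying flat, 155 x 56 mm, 12 mm high, left of the bed; origin at the joint of the jaws, underside
- screwdriver: bystander: red-handled screwdriver lying left of the pliers, along its x axis; origin on its underside
- cover: bystander: flat metal cover, 60 x 80 x 9 mm, lying right of the bed beyond the marker; origin under its centre

How it is judged:
On the way, in this order (a step that is already met when the one before it is completed fails the run):
1. a lever (only the loose one gives way within the allowed force) has been swung aside by more than 8 mm at its end (distance of any of end_a, end_b, end_c from where it was at the start of the episode above 0.008 m), for 0.4 s.
2. the marker stands upright in the cup of the clamp whose lever was swung aside (angle between marker_foot's own z axis and vertical below 0.1 rad and ((distance of end_a from where it was at the start of the episode above 0.008 m and horizontal distance between marker_foot and cup_a below 0.01 m and z of marker_foot in the frame of cup_a below 0.003 m) or (distance of end_b from where it was at the start of the episode above 0.008 m and horizontal distance between marker_foot and cup_b below 0.01 m and z of marker_foot in the frame of cup_b below 0.003 m) or (distance of end_c from where it was at the start of the episode above 0.008 m and horizontal distance between marker_foot and cup_c below 0.01 m and z of marker_foot in the frame of cup_c below 0.003 m))), for 0.2 s.
At the end, for the whole second after the job is handed in: The marker stands upright (within 0.1 rad) and still on the floor of the loose clamp's cup (foot within 10 mm of its centre, under 3 mm above its floor), the loose lever's end is more than 8 mm from where it started, and the ends of the other two levers are within 4 mm of where they started (angle between marker_foot's own z axis and vertical below 0.1 rad and linear speed of marker below 0.01 m/s and ((distance of end_a from where it was at the start of the episode above 0.008 m and horizontal distance between marker_foot and cup_a below 0.01 m and z of marker_foot in the frame of cup_a below 0.003 m and distance of each of end_b, end_c from where it was at the start of the episode below 0.004 m) or (distance of end_b from where it was at the start of the episode above 0.008 m and horizontal distance between marker_foot and cup_b below 0.01 m and z of marker_foot in the frame of cup_b below 0.003 m and distance of each of end_a, end_c from where it was at the start of the episode below 0.004 m) or (distance of end_c from where it was at the start of the episode above 0.008 m and horizontal distance between marker_foot and cup_c below 0.01 m and z of marker_foot in the frame of cup_c below 0.003 m and distance of each of end_a, end_b from where it was at the start of the episode below 0.004 m))); the robot touches nothing.
It fails at once if a lever or its hub is pressed with more than 15 N (contact force between anything else and hub_a above 15 N or contact force between anything else and hub_b above 15 N or contact force between anything else and hub_c above 15 N).
It fails at once if pliers, screwdriver or cover moved more than 20 mm (distance of any of pliers, screwdriver, cover from where it was at the start of the episode above 0.02 m).
It also fails if it takes over 72 s, if anything falls off the work surface, if the arm or the gripper's body presses on something with over 40 N, if the wrist force passes 120 N, or if a joint passes its speed limit or range.

## Working session

There is one attempt and no reset: what is moved stays moved. The work goes in short steps, Python scripts to look and compute and a tool call to move; the robot and the scene stay as the last step left them, time stands still between calls to the robot, and variables do not carry over. Pictures are saved under pics/ and viewed, and the job is handed in when it is done.

Besides the shell and the picture viewer there is one more tool, called as name(argument=value, ...), one argument or row to a line, values as JSON. servo_tool: Moves the arm, as the interface text tells. Its arguments: {"type":"object","properties":{"increments":{"type":"array"},"claw":{"type":"number"},"force":{"type":"number"}},"required":["increments"]}

```bash
ls; mkdir -p pics
python3 - <<'E'
from cell import *
import cv2,numpy as np
s=get_state();print({k:np.round(v,3) for k,v in s.items()})
for n in ["scene","top","wrist"]:
    im=get_image(n);cv2.imwrite(f"pics/{n}0.png",im[...,::-1])
    c=get_calibration(n);print(n,{k:np.round(v,4).tolist() for k,v in c.items()})
for cam in ["top","scene"]:
  for t in ["pivot_a","end_a","cup_a","marker_foot","marker_mid","bed","cover","pliers","screwdriver"]:
    for d in landmark_of(cam,t): print(cam,t,round(d["score"],2),np.round(d["location"],4))
print(get_state()["time"])
E
```

```text
pics
{'time': np.float64(0.0), 'joint_pos': array([ 1.249,  0.469, -0.049,  1.534,  0.024,  1.141, -0.082]), 'joint_vel': array([-0.002, -0.   , -0.001,  0.001, -0.   , -0.001,  0.   ]), 'tau': array([ 0.0000e+00, -5.1031e+01, -4.6000e-02, -2.3771e+01,  1.1000e-02,
        8.0000e-03, -0.0000e+00]), 'eef_pos': array([ 0.195, -0.646,  0.23 ]), 'orientation': array([ 0.992,  1.335, -0.99 ]), 'wrist_force': array([ 0.545,  0.539, -0.035]), 'ft_torque': array([0.02 , 0.013, 0.032]), 'opening': np.float64(1.001)}
scene {'fx': 482.4513, 'fy': 482.4513, 'cx': 317.2644, 'cy': 196.0834, 'extrinsics': [[0.8535, -0.4534, 0.2567, 0.878], [0.5209, 0.733, -0.4375, -0.4899], [0.0102, 0.5072, 0.8618, 1.153], [0.0, 0.0, 0.0, 1.0]]}
top {'fx': 499.5328, 'fy': 499.5328, 'cx': 327.1359, 'cy': 206.0192, 'extrinsics': [[-0.0025, 0.9985, -0.0541, 0.4823], [-1.0, -0.0028, -0.0056, 0.0329], [-0.0058, 0.0541, 0.9985, 1.4728], [0.0, 0.0, 0.0, 1.0]]}
wrist {'fx': 342.1712, 'fy': 342.1712, 'cx': 319.8847, 'cy': 202.3794, 'hand_eye': [[-0.0006, 0.308, -0.9514, -0.1425], [0.0001, 0.9514, 0.308, 0.079], [1.0, 0.000
[... 765 characters left out ...]
ne pivot_a 0.74 [ 0.5761 -0.0799  0.0526]
scene pivot_a 0.73 [0.5887 0.0306 0.0567]
scene pivot_a 0.61 [0.59   0.1515 0.0558]
scene end_a 0.6 [0.5181 0.024  0.0548]
scene end_a 0.56 [0.5277 0.1424 0.057 ]
scene end_a 0.43 [ 0.5153 -0.0692  0.0587]
scene cup_a 0.81 [ 0.6353 -0.0902  0.0203]
scene cup_a 0.67 [0.6508 0.1521 0.0192]
scene cup_a 0.62 [0.6433 0.0327 0.0196]
scene cup_a 0.28 [ 0.5565  0.4764 -0.0013]
scene marker_foot 0.46 [ 4.684e-01 -3.349e-01  3.000e-04]
scene marker_mid 0.4 [ 0.4657 -0.3346  0.0244]
scene bed 0.64 [ 0.5842  0.0314 -0.0015]
scene cover 0.93 [ 0.6296 -0.3332  0.0034]
scene pliers 0.86 [ 0.5066  0.3723 -0.    ]
scene screwdriver 0.57 [ 0.5553  0.4775 -0.0008]
1.05
```

View pics/top0.png

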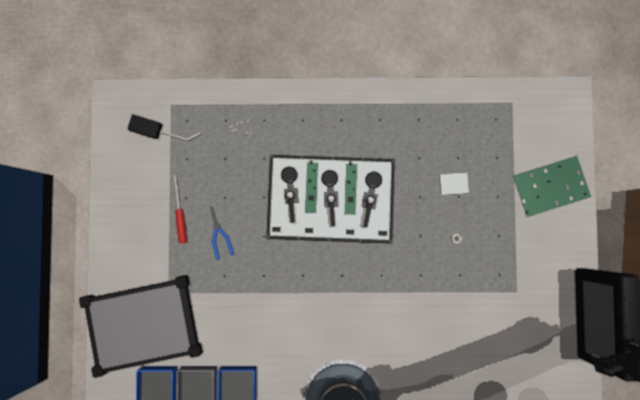

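View pics/scene0.png

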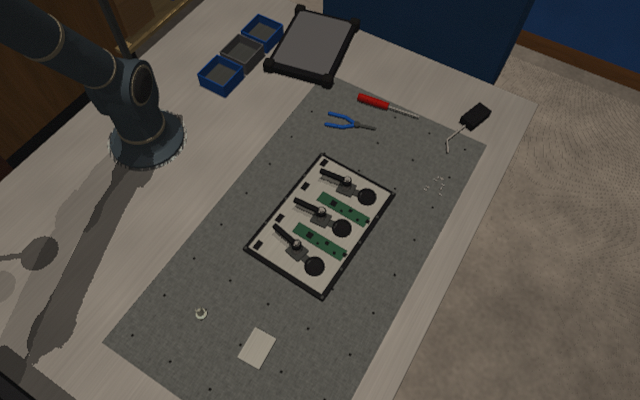

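```bash
cat > h.py <<'E'
from cell import *
import numpy as np,cv2
from scipy.spatial.transform import Rotation as R
def st():
    s=get_state(); r=R.from_rotvec(s["orientation"]); return s,np.array(s["eef_pos"]),r
def goal(p,ydir=None,zdir=None):
    """tool move (cm, deg) to world p, tool down with tool z along zdir"""
    s,e,r=st()
    x=np.array([0,0,-1.]); z=np.array([*zdir,0.]); z/=np.linalg.norm(z)
    if z@r.as_matrix()[:,2]<0: z=-z
    y=np.cross(z,x); g=R.from_matrix(np.stack([x,y,z],1))
    print("t",round(float(s["time"]),2),"pos",e.round(4),"f",np.round(s["wrist_force"],2))
    print("travel",(r.inv().apply(np.array(p)-e)*100).round(2),"rot",np.degrees((r.inv()*g).as_rotvec()).round(2))
E
python3 - <<'E'
from h import *
s,e,r=st();print(r.as_matrix().round(3)); 
c=[k for k in dir() if 'grip' in k.lower()];print(c)
import cell;print([k for k in dir(cell) if k[0]!='_'])
goal([0.52,-0.025,0.13],zdir=[0,1]); goal([0.52,-0.025,0.13],zdir=[1,0])
E
```

```text
[[ 0.     0.957  0.289]
 [-0.     0.289 -0.957]
 [-1.     0.     0.   ]]
['grip_depth']
['Unreachable', 'get_calibration', 'get_image', 'get_state', 'grip_depth', 'hand_in', 'landmark_of', 'outline_of']
t 1.05 pos [ 0.1949 -0.6463  0.2314] f [0.3  0.42 0.21]
travel [ 10.13  49.06 -50.1 ] rot [16.78  0.   -0.  ]
t 1.05 pos [ 0.1949 -0.6463  0.2314] f [0.3  0.42 0.21]
travel [ 10.13  49.06 -50.1 ] rot [-7.322e+01  1.000e-02  0.000e+00]
```

View pics/wrist0.png

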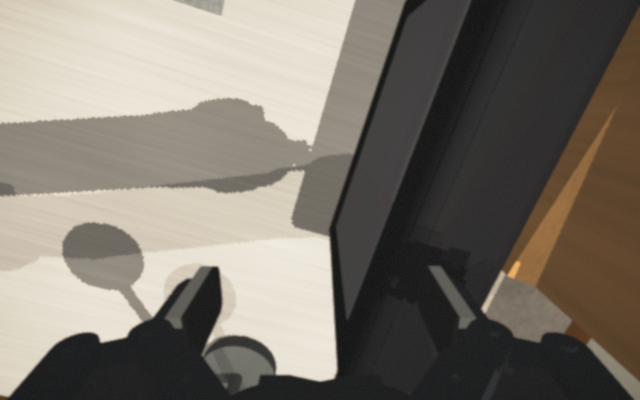

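servo_tool(
  increments=[
    {"travel":[0,3.3,-3.4],"rot":[0,0,0]},
    {"travel":[0,6.6,-6.8],"rot":[0,0,0]},
    {"travel":[0,9.9,-10.2],"rot":[0,0,0]},
    {"travel":[0,13.2,-13.6],"rot":[0,0,0]},
    {"travel":[0,16.5,-17],"rot":[0,0,0]},
  ],
  claw=1,
  force=40,
)

```text
time: 1.55
eef_pos: [0.3045, -0.4341, 0.2316]
orientation: [0.991, 1.333, -0.991]
wrist_force: [0.4, -0.3, 0.6]
opening: 0.143
```

servo_tool(
  increments=[
    {"travel":[0,3.3,-3.4],"rot":[0,0,0]},
    {"travel":[0,6.6,-6.8],"rot":[0,0,0]},
    {"travel":[0,9.9,-10.2],"rot":[0,0,0]},
    {"travel":[0,13.2,-13.6],"rot":[0,0,0]},
    {"travel":[0,16.5,-17],"rot":[0,0,0]},
  ],
)

```text
time: 2.05
eef_pos: [0.414, -0.2221, 0.2319]
orientation: [0.991, 1.332, -0.991]
wrist_force: [-0.1, -0.4, -0.7]
opening: 0.001
```

Run:
```python
from h import *
goal([0.516,-0.022,0.13],zdir=[0,1])
```

```text
t 2.05 pos [ 0.414  -0.2221  0.2319] f [-0.09 -0.36 -0.66]
travel [ 10.18  15.52 -16.24] rot [16.75  0.09 -0.06]
```

servo_tool(
  increments=[
    {"travel":[1,3.1,-3.25],"rot":[3.4,0,0]},
    {"travel":[3,6.2,-6.5],"rot":[6.8,0,0]},
    {"travel":[5,9.3,-9.8],"rot":[10.1,0,0]},
    {"travel":[7,12.4,-13],"rot":[13.5,0,0]},
    {"travel":[9,15.5,-16.2],"rot":[16.8,0,0]},
  ],
)

```text
time: 2.55
eef_pos: [0.5167, -0.021, 0.1414]
orientation: [1.212, 1.204, -1.211]
wrist_force: [1.3, -0.5, -0.6]
opening: 0.0
```

Run:
```python
from h import *
im=get_image("wrist");cv2.imwrite("pics/wrist1.png",im[...,::-1])
im=get_image("top");cv2.imwrite("pics/top1.png",cv2.resize(im[130:270,230:420],None,fx=4,fy=4,interpolation=cv2.INTER_CUBIC)[...,::-1])
for cam in ["wrist"]:
  for t in ["pivot_a","end_a","cup_a"]:
    for d in landmark_of(cam,t): print(cam,t,round(d["score"],2),np.round(d["location"],4))
goal([0.516,-0.022,0.044],zdir=[0,1])
```

```text
wrist pivot_a 0.87 [0.5831 0.0272 0.0571]
wrist pivot_a 0.78 [ 0.5831 -0.0856  0.0558]
wrist pivot_a 0.76 [0.5947 0.1488 0.0557]
wrist end_a 0.94 [0.5279 0.1408 0.0542]
wrist end_a 0.78 [ 0.5148 -0.0669  0.0622]
wrist cup_a 0.87 [0.6464 0.0352 0.0192]
wrist cup_a 0.57 [ 0.6377 -0.0921  0.022 ]
wrist cup_a 0.56 [0.6592 0.1537 0.022 ]
t 2.8 pos [ 0.5158 -0.0229  0.1418] f [-0.23 -0.87  0.17]
travel [ 9.78  0.01 -0.11] rot [-0.03  0.11 -0.05]
```

View pics/wrist1.png

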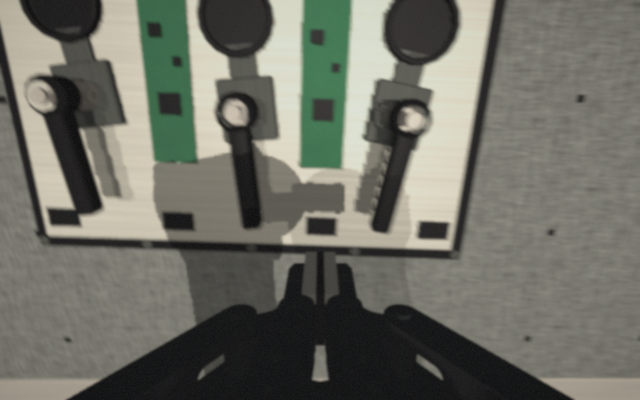

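View pics/top1.png

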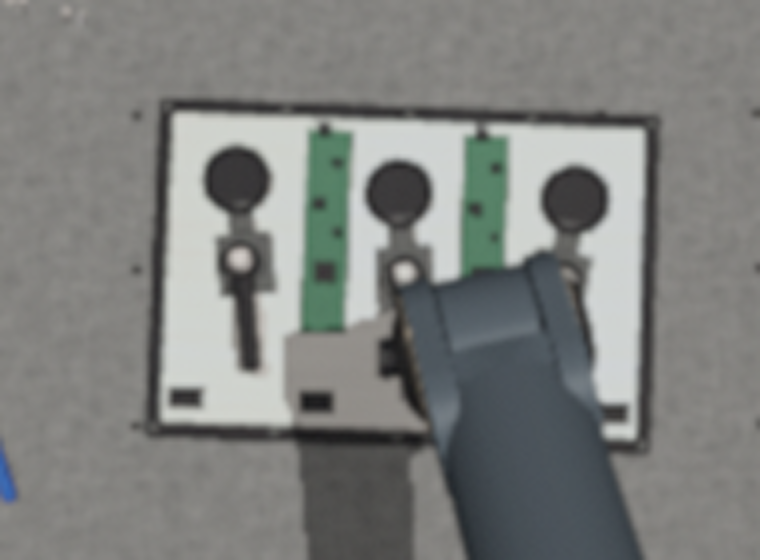

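servo_tool(
  increments=[
    {"travel":[3,0,0],"rot":[0,0,0]},
    {"travel":[6,0,0],"rot":[0,0,0]},
    {"travel":[8.5,0,0],"rot":[0,0,0]},
    {"travel":[10,0,0],"rot":[0,0,0]},
    {"travel":[10,0,0],"rot":[0,0,0]},
  ],
)

```text
time: 3.3
eef_pos: [0.5143, -0.0255, 0.0406]
orientation: [1.209, 1.207, -1.215]
wrist_force: [-0.2, 0.2, 0.4]
opening: 0.002
```

servo_tool(
  increments=[
    {"travel":[0,0,0.4],"rot":[0,0,0]},
    {"travel":[0,0,0.7],"rot":[0,0,0]},
    {"travel":[0,0,0.8],"rot":[0,0,0]},
  ],
)

```text
time: 3.6
eef_pos: [0.515, -0.0348, 0.0418]
orientation: [1.211, 1.204, -1.215]
wrist_force: [-0.5, -0.2, -0.0]
opening: 0.002
```

servo_tool(
  increments=[
    {"travel":[0,0,0.15],"rot":[0,0,0]},
    {"travel":[0,0,0.25],"rot":[0,0,0]},
    {"travel":[0,0,0.25],"rot":[0,0,0]},
  ],
)

```text
time: 3.9
eef_pos: [0.5151, -0.0375, 0.0421]
orientation: [1.211, 1.203, -1.215]
wrist_force: [0.6, -0.5, -0.9]
opening: 0.003
```

servo_tool(
  increments=[
    {"travel":[0,0,0.15],"rot":[0,0,0]},
    {"travel":[0,0,0.25],"rot":[0,0,0]},
    {"travel":[0,0,0.25],"rot":[0,0,0]},
  ],
)

```text
time: 4.2
eef_pos: [0.5151, -0.0401, 0.0421]
orientation: [1.211, 1.203, -1.215]
wrist_force: [0.1, 0.7, 0.8]
opening: -0.003
```

servo_tool(
  increments=[
    {"travel":[0,0,0.1],"rot":[0,0,0]},
    {"travel":[0,0,0.2],"rot":[0,0,0]},
    {"travel":[0,0,0.2],"rot":[0,0,0]},
  ],
)

```text
time: 4.5
eef_pos: [0.5151, -0.0423, 0.042]
orientation: [1.211, 1.203, -1.216]
wrist_force: [0.5, 0.3, -0.3]
opening: -0.002
```

servo_tool(
  increments=[
    {"travel":[0,0,0.1],"rot":[0,0,0]},
    {"travel":[0,0,0.15],"rot":[0,0,0]},
    {"travel":[0,0,0.15],"rot":[0,0,0]},
  ],
)

```text
time: 4.8
eef_pos: [0.5151, -0.0439, 0.042]
orientation: [1.211, 1.203, -1.216]
wrist_force: [-0.8, -0.4, 0.9]
opening: 0.0
```

servo_tool(
  increments=[
    {"travel":[0,0,0.1],"rot":[0,0,0]},
    {"travel":[0,0,0.15],"rot":[0,0,0]},
    {"travel":[0,0,0.15],"rot":[0,0,0]},
  ],
)

```text
time: 5.1
eef_pos: [0.515, -0.0455, 0.0421]
orientation: [1.211, 1.203, -1.216]
wrist_force: [-0.1, 0.2, 0.5]
opening: -0.003
```

servo_tool(
  increments=[
    {"travel":[0,0,0.1],"rot":[0,0,0]},
    {"travel":[0,0,0.15],"rot":[0,0,0]},
    {"travel":[0,0,0.15],"rot":[0,0,0]},
  ],
)

```text
time: 5.4
eef_pos: [0.5149, -0.0465, 0.042]
orientation: [1.211, 1.204, -1.216]
wrist_force: [-0.6, 2.2, 0.3]
opening: -0.002
```

Contact at about y = -0.046. I'll press on in small steps.

servo_tool(
  increments=[
    {"travel":[0,0,0.1],"rot":[0,0,0]},
    {"travel":[0,0,0.1],"rot":[0,0,0]},
  ],
)

```text
time: 5.6
eef_pos: [0.5147, -0.047, 0.042]
orientation: [1.211, 1.205, -1.215]
wrist_force: [-0.2, 3.4, 0.1]
opening: -0.003
```

servo_tool(
  increments=[
    {"travel":[0,0,0.1],"rot":[0,0,0]},
    {"travel":[0,0,0.1],"rot":[0,0,0]},
  ],
)

```text
time: 5.8
eef_pos: [0.5146, -0.0475, 0.042]
orientation: [1.211, 1.205, -1.215]
wrist_force: [-1.4, 3.6, 0.7]
opening: -0.001
```

servo_tool(
  increments=[
    {"travel":[0,0,0.15],"rot":[0,0,0]},
    {"travel":[0,0,0.15],"rot":[0,0,0]},
  ],
)

```text
time: 6.0
eef_pos: [0.5144, -0.0481, 0.042]
orientation: [1.212, 1.207, -1.214]
wrist_force: [-1.8, 5.5, 1.2]
opening: 0.001
```

servo_tool(
  increments=[
    {"travel":[0,0,0.15],"rot":[0,0,0]},
    {"travel":[0,0,0.15],"rot":[0,0,0]},
  ],
)

```text
time: 6.2
eef_pos: [0.5143, -0.0485, 0.042]
orientation: [1.213, 1.208, -1.213]
wrist_force: [-1.4, 6.0, 1.1]
opening: -0.003
```

servo_tool(
  increments=[
    {"travel":[0,0,0.2],"rot":[0,0,0]},
    {"travel":[0,0,0.2],"rot":[0,0,0]},
  ],
)

```text
time: 6.4
eef_pos: [0.5142, -0.0488, 0.042]
orientation: [1.213, 1.21, -1.212]
wrist_force: [-0.7, 6.9, 0.8]
opening: -0.005
```

servo_tool(
  increments=[
    {"travel":[0,0,0.15],"rot":[0,0,0]},
    {"travel":[0,0,0.15],"rot":[0,0,0]},
  ],
)

```text
time: 6.6
eef_pos: [0.5142, -0.0487, 0.042]
orientation: [1.214, 1.212, -1.21]
wrist_force: [-1.2, 6.3, 0.8]
opening: 0.0
```

servo_tool(
  increments=[
    {"travel":[0,0,-1],"rot":[0,0,0]},
    {"travel":[0,0,-2.2],"rot":[0,0,0]},
    {"travel":[0,0,-3.2],"rot":[0,0,0]},
    {"travel":[0,0,-3.9],"rot":[0,0,0]},
    {"travel":[0,0,-3.9],"rot":[0,0,0]},
  ],
)

```text
time: 7.1
eef_pos: [0.5144, -0.0084, 0.0423]
orientation: [1.213, 1.213, -1.208]
wrist_force: [-0.1, 0.3, -0.8]
opening: -0.001
```

Run:
```python
from h import *
goal([0.518,-0.004,0.042],zdir=[0,1])
```

```text
t 7.1 pos [ 0.5144 -0.0084  0.0423] f [-0.11  0.25 -0.78]
travel [ 0.03  0.36 -0.44] rot [-0.04 -0.25  0.04]
```

servo_tool(
  increments=[
    {"travel":[0,0.3,-0.2],"rot":[0,0,0]},
    {"travel":[0,0.4,-0.4],"rot":[0,0,0]},
    {"travel":[0,0.4,-0.4],"rot":[0,0,0]},
  ],
)

```text
time: 7.4
eef_pos: [0.5187, -0.0044, 0.0423]
orientation: [1.213, 1.212, -1.208]
wrist_force: [0.3, 0.9, -0.7]
opening: -0.001
```

servo_tool(
  increments=[
    {"travel":[0,0,-0.15],"rot":[0,0,0]},
    {"travel":[0,0,-0.25],"rot":[0,0,0]},
    {"travel":[0,0,-0.25],"rot":[0,0,0]},
  ],
)

```text
time: 7.7
eef_pos: [0.5187, -0.0018, 0.0423]
orientation: [1.213, 1.212, -1.208]
wrist_force: [-0.0, 0.5, 0.3]
opening: 0.003
```

servo_tool(
  increments=[
    {"travel":[0,0,-0.1],"rot":[0,0,0]},
    {"travel":[0,0,-0.2],"rot":[0,0,0]},
    {"travel":[0,0,-0.2],"rot":[0,0,0]},
  ],
)

```text
time: 8.0
eef_pos: [0.5187, 0.0004, 0.0423]
orientation: [1.213, 1.213, -1.208]
wrist_force: [0.8, -0.6, -0.7]
opening: -0.002
```

servo_tool(
  increments=[
    {"travel":[0,0,-0.1],"rot":[0,0,0]},
    {"travel":[0,0,-0.15],"rot":[0,0,0]},
    {"travel":[0,0,-0.15],"rot":[0,0,0]},
  ],
)

```text
time: 8.3
eef_pos: [0.5187, 0.002, 0.0424]
orientation: [1.213, 1.213, -1.207]
wrist_force: [0.4, -0.2, -0.7]
opening: 0.001
```

servo_tool(
  increments=[
    {"travel":[0,0,-0.1],"rot":[0,0,0]},
    {"travel":[0,0,-0.15],"rot":[0,0,0]},
    {"travel":[0,0,-0.15],"rot":[0,0,0]},
  ],
)

```text
time: 8.6
eef_pos: [0.5187, 0.0036, 0.0424]
orientation: [1.213, 1.213, -1.207]
wrist_force: [0.6, -0.1, -0.5]
opening: -0.002
```

servo_tool(
  increments=[
    {"travel":[0,0,-0.1],"rot":[0,0,0]},
    {"travel":[0,0,-0.15],"rot":[0,0,0]},
    {"travel":[0,0,-0.15],"rot":[0,0,0]},
  ],
)

```text
time: 8.9
eef_pos: [0.5187, 0.0053, 0.0424]
orientation: [1.213, 1.213, -1.207]
wrist_force: [0.3, 0.2, -0.3]
opening: -0.0
```

servo_tool(
  increments=[
    {"travel":[0,0,-0.1],"rot":[0,0,0]},
    {"travel":[0,0,-0.15],"rot":[0,0,0]},
    {"travel":[0,0,-0.15],"rot":[0,0,0]},
  ],
)

```text
time: 9.2
eef_pos: [0.5186, 0.0064, 0.0424]
orientation: [1.212, 1.213, -1.208]
wrist_force: [0.3, -1.8, -0.1]
opening: 0.0
```

servo_tool(
  increments=[
    {"travel":[0,0,-0.1],"rot":[0,0,0]},
    {"travel":[0,0,-0.15],"rot":[0,0,0]},
    {"travel":[0,0,-0.15],"rot":[0,0,0]},
  ],
)

```text
time: 9.5
eef_pos: [0.5185, 0.0072, 0.0423]
orientation: [1.212, 1.212, -1.209]
wrist_force: [0.1, -2.8, 0.4]
opening: 0.003
```

Contact at about y = 0.006.

servo_tool(
  increments=[
    {"travel":[0,0,-0.15],"rot":[0,0,0]},
    {"travel":[0,0,-0.15],"rot":[0,0,0]},
  ],
)

```text
time: 9.7
eef_pos: [0.5184, 0.0079, 0.0423]
orientation: [1.211, 1.212, -1.21]
wrist_force: [-0.5, -4.5, 0.6]
opening: 0.001
```

servo_tool(
  increments=[
    {"travel":[0,0,-0.15],"rot":[0,0,0]},
    {"travel":[0,0,-0.15],"rot":[0,0,0]},
  ],
)

```text
time: 9.9
eef_pos: [0.5183, 0.0083, 0.0422]
orientation: [1.21, 1.211, -1.211]
wrist_force: [0.5, -5.7, 0.6]
opening: 0.002
```

servo_tool(
  increments=[
    {"travel":[0,0,-0.15],"rot":[0,0,0]},
    {"travel":[0,0,-0.15],"rot":[0,0,0]},
  ],
)

```text
time: 10.1
eef_pos: [0.5182, 0.0085, 0.0422]
orientation: [1.209, 1.209, -1.213]
wrist_force: [-0.3, -6.1, -0.0]
opening: -0.003
```

servo_tool(
  increments=[
    {"travel":[0,0,-0.2],"rot":[0,0,0]},
    {"travel":[0,0,-0.2],"rot":[0,0,0]},
  ],
)

```text
time: 10.3
eef_pos: [0.5182, 0.0088, 0.0423]
orientation: [1.208, 1.207, -1.215]
wrist_force: [-0.4, -7.4, 1.3]
opening: -0.001
```

servo_tool(
  increments=[
    {"travel":[0,0,0.8],"rot":[0,0,0]},
    {"travel":[-2,0,1],"rot":[0,0,0]},
    {"travel":[-6,0,1],"rot":[0,0,0]},
    {"travel":[-6,0,-2],"rot":[0,0,0]},
    {"travel":[-6,0.5,-6],"rot":[0,0,0]},
  ],
)

```text
time: 10.8
eef_pos: [0.5243, 0.0685, 0.1034]
orientation: [1.214, 1.204, -1.216]
wrist_force: [-0.5, -0.1, -0.2]
opening: -0.001
```

Run:
```python
from h import *
goal([0.529,0.100,0.040],zdir=[0,1])
```

```text
t 10.8 pos [0.5243 0.0685 0.1034] f [-0.52 -0.1  -0.25]
travel [ 6.33  0.44 -3.17] rot [-0.47  0.13 -0.01]
```

servo_tool(
  increments=[
    {"travel":[0,0.4,-3.2],"rot":[0,0,0]},
    {"travel":[2,0.4,-3.2],"rot":[0,0,0]},
    {"travel":[5,0.4,-3.2],"rot":[0,0,0]},
    {"travel":[6.3,0.4,-3.2],"rot":[0,0,0]},
    {"travel":[6.3,0.4,-3.2],"rot":[0,0,0]},
  ],
)

```text
time: 11.3
eef_pos: [0.527, 0.1005, 0.0386]
orientation: [1.212, 1.207, -1.219]
wrist_force: [0.4, 0.1, 0.4]
opening: -0.003
```

servo_tool(
  increments=[
    {"travel":[0,0,-0.3],"rot":[0,0,0]},
    {"travel":[0,0,-0.6],"rot":[0,0,0]},
    {"travel":[0,0,-0.8],"rot":[0,0,0]},
    {"travel":[0,0,-0.8],"rot":[0,0,0]},
  ],
)

```text
time: 11.7
eef_pos: [0.5276, 0.1092, 0.0394]
orientation: [1.212, 1.206, -1.217]
wrist_force: [0.2, 0.1, 0.3]
opening: -0.002
```

Run:
```python
from h import *
goal([0.529,0.120,0.040],zdir=[0,1])
```

```text
t 11.7 pos [0.5276 0.1092 0.0394] f [0.21 0.05 0.29]
travel [-0.06  0.13 -1.08] rot [-0.41  0.08  0.13]
```

servo_tool(
  increments=[
    {"travel":[0,0.1,-0.3],"rot":[0,0,0]},
    {"travel":[0,0.1,-0.6],"rot":[0,0,0]},
    {"travel":[0,0.1,-0.7],"rot":[0,0,0]},
    {"travel":[0,0.1,-0.7],"rot":[0,0,0]},
  ],
)

```text
time: 12.1
eef_pos: [0.5287, 0.1165, 0.0394]
orientation: [1.212, 1.207, -1.216]
wrist_force: [-0.1, 0.5, 0.8]
opening: 0.001
```

servo_tool(
  increments=[
    {"travel":[0,0,-0.15],"rot":[0,0,0]},
    {"travel":[0,0,-0.25],"rot":[0,0,0]},
    {"travel":[0,0,-0.25],"rot":[0,0,0]},
  ],
)

```text
time: 12.4
eef_pos: [0.5286, 0.1192, 0.0394]
orientation: [1.212, 1.207, -1.216]
wrist_force: [0.6, 0.1, -0.7]
opening: -0.002
```

servo_tool(
  increments=[
    {"travel":[0,0,-0.15],"rot":[0,0,0]},
    {"travel":[0,0,-0.25],"rot":[0,0,0]},
    {"travel":[0,0,-0.25],"rot":[0,0,0]},
  ],
)

```text
time: 12.7
eef_pos: [0.5285, 0.121, 0.0393]
orientation: [1.211, 1.206, -1.218]
wrist_force: [-0.8, -2.7, 0.4]
opening: -0.002
```

servo_tool(
  increments=[
    {"travel":[0,0,-0.1],"rot":[0,0,0]},
    {"travel":[0,0,-0.2],"rot":[0,0,0]},
    {"travel":[0,0,-0.2],"rot":[0,0,0]},
  ],
)

```text
time: 13.0
eef_pos: [0.5282, 0.1225, 0.0392]
orientation: [1.21, 1.206, -1.219]
wrist_force: [-1.4, -3.9, -0.0]
opening: 0.007
```

servo_tool(
  increments=[
    {"travel":[0,0,-0.15],"rot":[0,0,0]},
    {"travel":[0,0,-0.25],"rot":[0,0,0]},
    {"travel":[0,0,-0.25],"rot":[0,0,0]},
  ],
)

```text
time: 13.3
eef_pos: [0.5278, 0.1251, 0.0391]
orientation: [1.209, 1.207, -1.219]
wrist_force: [-1.3, -2.9, 1.4]
opening: -0.001
```

servo_tool(
  increments=[
    {"travel":[0,0,-0.15],"rot":[0,0,0]},
    {"travel":[0,0,-0.25],"rot":[0,0,0]},
    {"travel":[0,0,-0.25],"rot":[0,0,0]},
  ],
)

```text
time: 13.6
eef_pos: [0.5275, 0.1277, 0.0391]
orientation: [1.209, 1.207, -1.219]
wrist_force: [-2.7, -4.2, 2.4]
opening: -0.0
```

servo_tool(
  increments=[
    {"travel":[0,0,-0.15],"rot":[0,0,0]},
    {"travel":[0,0,-0.25],"rot":[0,0,0]},
    {"travel":[0,0,-0.25],"rot":[0,0,0]},
  ],
)

```text
time: 13.9
eef_pos: [0.5273, 0.1304, 0.039]
orientation: [1.208, 1.208, -1.22]
wrist_force: [-2.6, -3.6, 1.4]
opening: -0.001
```

servo_tool(
  increments=[
    {"travel":[0,0,-0.15],"rot":[0,0,0]},
    {"travel":[0,0,-0.3],"rot":[0,0,0]},
    {"travel":[0,0,-0.4],"rot":[0,0,0]},
    {"travel":[0,0,-0.4],"rot":[0,0,0]},
  ],
)

```text
time: 14.3
eef_pos: [0.5273, 0.1347, 0.039]
orientation: [1.208, 1.208, -1.219]
wrist_force: [-2.1, -3.3, 3.0]
opening: -0.001
```

servo_tool(
  increments=[
    {"travel":[0,0,-0.15],"rot":[0,0,0]},
    {"travel":[0,0,-0.3],"rot":[0,0,0]},
    {"travel":[0,0,-0.3],"rot":[0,0,0]},
    {"travel":[0,0,-0.3],"rot":[0,0,0]},
  ],
)

```text
time: 14.7
eef_pos: [0.5274, 0.138, 0.039]
orientation: [1.209, 1.208, -1.219]
wrist_force: [-1.9, -3.0, 2.0]
opening: -0.003
```

servo_tool(
  increments=[
    {"travel":[0,0,1],"rot":[0,0,0]},
    {"travel":[0,0,2.5],"rot":[0,0,0]},
    {"travel":[-2,0,3],"rot":[0,0,0]},
    {"travel":[-6,0,3],"rot":[0,0,0]},
    {"travel":[-10,0,3],"rot":[0,0,0]},
  ],
)

```text
time: 15.2
eef_pos: [0.5278, 0.1071, 0.1398]
orientation: [1.21, 1.208, -1.22]
wrist_force: [0.7, -0.6, 0.7]
opening: 0.003
```

Run:
```python
from h import *
im=get_image("wrist");cv2.imwrite("pics/wrist2.png",im[...,::-1])
for cam in ["wrist"]:
  for t in ["pivot_a","end_a","cup_a"]:
    for d in landmark_of(cam,t): print(cam,t,round(d["score"],2),np.round(d["location"],4))
get_image("top")
for t in ["marker_foot","marker_mid","end_a"]:
    for d in landmark_of("top",t): print(t,round(d["score"],2),np.round(d["location"],4))
goal([0.467,-0.335,0.2],zdir=[0,1])
```

```text
wrist pivot_a 0.85 [ 0.581  -0.0834  0.0549]
wrist pivot_a 0.84 [0.5931 0.1487 0.0568]
wrist pivot_a 0.78 [0.578  0.0282 0.0585]
wrist end_a 0.82 [0.5257 0.1583 0.0537]
wrist end_a 0.74 [ 0.5134 -0.0683  0.0603]
wrist end_a 0.69 [0.5193 0.0291 0.0545]
wrist cup_a 0.96 [ 0.6416 -0.0926  0.0195]
wrist cup_a 0.77 [0.6589 0.1505 0.0218]
wrist cup_a 0.75 [0.6456 0.0341 0.021 ]
marker_foot 0.45 [ 0.4689 -0.3344 -0.0037]
marker_mid 0.6 [ 0.4673 -0.3362  0.0238]
marker_mid 0.19 [ 0.6257 -0.328   0.0009]
end_a 0.54 [ 0.5104 -0.0679  0.0562]
end_a 0.49 [0.5188 0.0243 0.0571]
t 15.6 pos [0.5269 0.1078 0.1378] f [-0.57 -0.05  0.01]
travel [-6.02 -5.78 44.33] rot [-0.34  0.2   0.44]
```

View pics/wrist2.png

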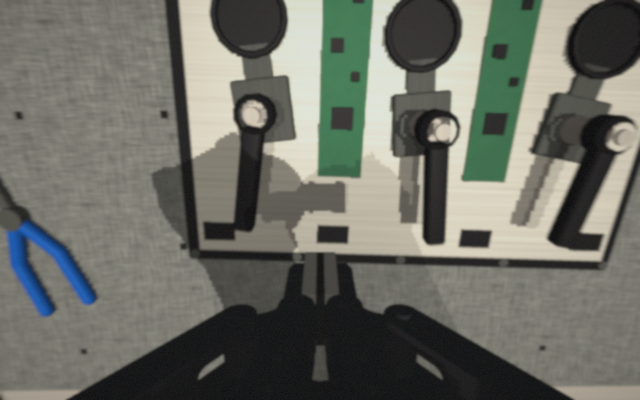

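servo_tool(
  increments=[
    {"travel":[-3,-1,3],"rot":[0,0,0]},
    {"travel":[-4,-2,7.5],"rot":[0,0,0]},
    {"travel":[-4,-3,12.3],"rot":[0,0,0]},
    {"travel":[-4,-4,17],"rot":[0,0,0]},
    {"travel":[-4,-4.5,21.8],"rot":[0,0,0]},
  ],
  claw=-0.2,
)

```text
time: 16.1
eef_pos: [0.4795, -0.1114, 0.178]
orientation: [1.206, 1.211, -1.221]
wrist_force: [2.1, -0.0, -0.1]
opening: 0.598
```

servo_tool(
  increments=[
    {"travel":[0,-1,4.8],"rot":[0,0,0]},
    {"travel":[0,-2,9.5],"rot":[0,0,0]},
    {"travel":[0,-3.5,14],"rot":[0,0,0]},
    {"travel":[0,-5,18.5],"rot":[0,0,0]},
    {"travel":[0,-6,22.5],"rot":[0,0,0]},
  ],
)

```text
time: 16.6
eef_pos: [0.4163, -0.3382, 0.1782]
orientation: [1.207, 1.213, -1.224]
wrist_force: [0.1, 0.2, -0.0]
opening: 0.597
```

Run:
```python
from h import *
im=get_image("wrist");cv2.imwrite("pics/wrist3.png",im[...,::-1])
for t in ["marker_foot","marker_mid","cover"]:
    for d in landmark_of("wrist",t): print(t,round(d["score"],2),np.round(d["location"],4))
goal([0.467,-0.335,0.1],zdir=[0,1]); print(grip_depth, get_state()["opening"])
```

```text
marker_foot 0.78 [ 0.4676 -0.3319 -0.001 ]
marker_mid 0.66 [ 0.472  -0.3344  0.0227]
t 16.8 pos [ 0.4175 -0.3365  0.1781] f [ 0.36  0.52 -0.61]
travel [ 7.76  5.03 -0.2 ] rot [-0.42  0.09  0.62]
0.0187 0.5982095099888879
```

View pics/wrist3.png

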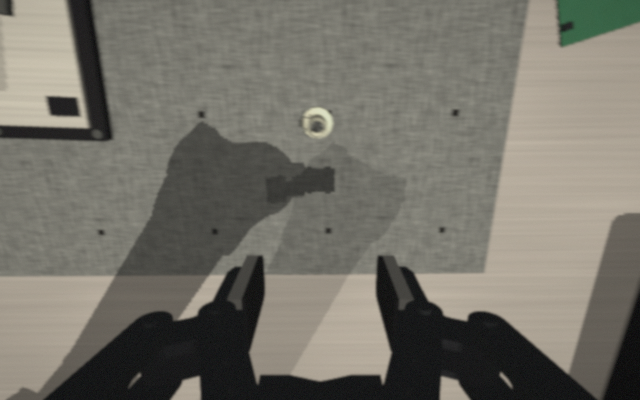

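```bash
cat >> h.py <<'E'
def ray(cam,uv,z,pose=None):
    c=get_calibration(cam); u,v=uv
    d=np.array([(u-c["cx"])/c["fx"],-(v-c["cy"])/c["fy"],-1.])
    if cam=="wrist":
        s,e,r=st(); T=np.eye(4);T[:3,:3]=r.as_matrix();T[:3,3]=e;T=T@np.array(c["hand_eye"])
    else: T=np.array(c["extrinsics"])
    o=T[:3,3];d=T[:3,:3]@d
    return o+d*(z-o[2])/d[2]
E
python3 - <<'E'
from h import *
o=outline_of("wrist","marker_mid")
for d in o[:1]:
    v,u=np.where(d["pixels"]); print(d["score"],u.min(),u.max(),v.min(),v.max(),u.mean(),v.mean())
    print(ray("wrist",(u.mean(),v.mean()),0.024))
print(ray("wrist",(317,122),0.04),ray("wrist",(317,122),0.024))
goal([0.468,-0.3345,0.08],zdir=[0,1])
E
```

```text
0.82 300 329 108 137 314.93027210884355 121.35034013605443
[ 0.47168877 -0.33140045  0.024     ]
[ 0.47263208 -0.33325525  0.04      ] [ 0.47114378 -0.33314597  0.024     ]
t 16.85 pos [ 0.4182 -0.3351  0.1783] f [-0.05  0.35  0.31]
travel [ 9.78  5.08 -0.1 ] rot [-0.26  0.08  0.6 ]
```

servo_tool(
  increments=[
    {"travel":[1,1.7,0],"rot":[0,0,0.2]},
    {"travel":[3,3.4,0],"rot":[0,0,0.4]},
    {"travel":[6,5.1,-0.1],"rot":[0,0,0.6]},
    {"travel":[8.5,5.1,-0.1],"rot":[0,0,0.6]},
    {"travel":[8.5,5.1,-0.1],"rot":[0,0,0.6]},
  ],
)

```text
time: 17.35
eef_pos: [0.4671, -0.3305, 0.0891]
orientation: [1.209, 1.217, -1.212]
wrist_force: [-1.0, 0.6, 0.3]
opening: 0.595
```

Run:
```python
from h import *
goal([0.469,-0.334,0.0125],zdir=[0,1])
im=get_image("wrist");cv2.imwrite("pics/wrist4.png",im[...,::-1])
```

```text
t 17.35 pos [ 0.4671 -0.3305  0.0891] f [-1.01  0.61  0.29]
travel [7.66 0.24 0.39] rot [-0.01 -0.23  0.38]
```

View pics/wrist4.png

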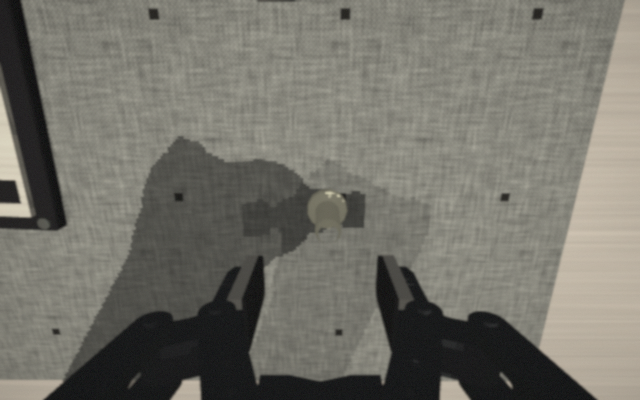

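servo_tool(
  increments=[
    {"travel":[1,0.2,0.35],"rot":[0,0,0]},
    {"travel":[3,0.2,0.35],"rot":[0,0,0]},
    {"travel":[5,0.2,0.35],"rot":[0,0,0]},
    {"travel":[6.9,0.2,0.35],"rot":[0,0,0]},
    {"travel":[7.6,0.2,0.35],"rot":[0,0,0]},
  ],
)

```text
time: 17.9
eef_pos: [0.4694, -0.3349, 0.0144]
orientation: [1.21, 1.214, -1.212]
wrist_force: [0.5, -0.8, 0.5]
opening: 0.598
```

Run:
```python
from h import *
im=get_image("wrist");cv2.imwrite("pics/wrist5.png",im[...,::-1])
goal([0.469,-0.334,0.0125],zdir=[0,1])
```

```text
t 17.95 pos [ 0.4692 -0.3348  0.014 ] f [-0.89 -0.04 -0.69]
travel [ 0.15 -0.02 -0.08] rot [-0.06 -0.16  0.28]
```

View pics/wrist5.png

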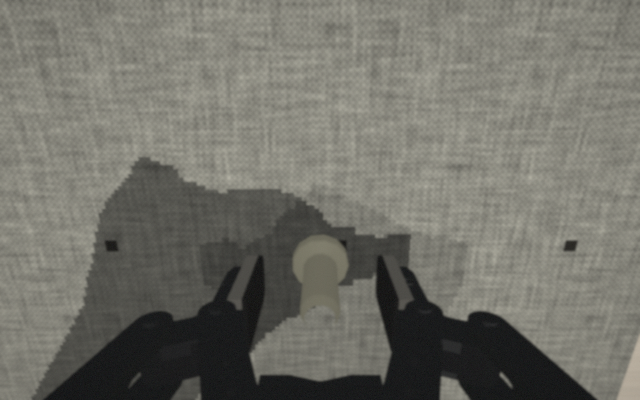

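Run:
```python
from h import *
for z in (0.036,0.04,0.044,0.048): print(ray("wrist",(320,263),z).round(4))
```

```text
[ 0.4842 -0.3348  0.036 ]
[ 0.4864 -0.3349  0.04  ]
[ 0.4885 -0.3349  0.044 ]
[ 0.4907 -0.3349  0.048 ]
```

Run:
```python
from h import *
print(ray("wrist",(320,263),0.006).round(4)); print(ray("wrist",(321,305),0.048).round(4))
```

```text
[ 0.4681 -0.3348  0.006 ]
[ 0.4734 -0.3352  0.048 ]
```

servo_tool(
  increments=[
    {"travel":[0.2,0,-0.05],"rot":[0,0,0.3]},
    {"travel":[0.2,0,-0.05],"rot":[0,0,0.3]},
  ],
)

```text
time: 18.15
eef_pos: [0.4696, -0.3345, 0.0128]
orientation: [1.212, 1.209, -1.208]
wrist_force: [0.5, -0.4, 0.1]
opening: 0.604
```

Foot at about x=0.468, consistent. Closing.

servo_tool(
  increments=[
    {"travel":[0,0,0],"rot":[0,0,0]},
    {"travel":[0,0,0],"rot":[0,0,0]},
    {"travel":[0,0,0],"rot":[0,0,0]},
    {"travel":[0,0,0],"rot":[0,0,0]},
    {"travel":[0,0,0],"rot":[0,0,0]},
  ],
  claw=1,
  force=30,
)

```text
time: 18.65
eef_pos: [0.4701, -0.3348, 0.0136]
orientation: [1.212, 1.208, -1.208]
wrist_force: [-0.7, 0.5, 5.8]
opening: 0.178
```

servo_tool(
  increments=[
    {"travel":[-1,0,0],"rot":[0,0,0]},
    {"travel":[-4,0,0],"rot":[0,0,0]},
    {"travel":[-8,0,0],"rot":[0,0,0]},
    {"travel":[-12,0,0],"rot":[0,0,0]},
    {"travel":[-14,0,0],"rot":[0,0,0]},
  ],
)

```text
time: 19.15
eef_pos: [0.4711, -0.3357, 0.1577]
orientation: [1.212, 1.202, -1.206]
wrist_force: [0.4, -0.5, -1.1]
opening: 0.177
```

Run:
```python
from h import *
im=get_image("wrist");cv2.imwrite("pics/wrist6.png",im[...,::-1])
for t in ["marker_foot","marker_mid"]:
    for d in landmark_of("wrist",t): print(t,round(d["score"],2),np.round(d["location"],4))
goal([0.56,0.145,0.16],zdir=[0,1])
```

```text
marker_foot 0.56 [ 0.4709 -0.3364  0.1414]
marker_foot 0.27 [ 0.4718 -0.3371  0.1653]
marker_mid 0.62 [ 0.4712 -0.3369  0.1709]
t 19.3 pos [ 0.4703 -0.3354  0.1552] f [-0.24 -0.33 -0.33]
travel [ -0.46   8.91 -48.05] rot [-0.08  0.03 -0.29]
```

View pics/wrist6.png

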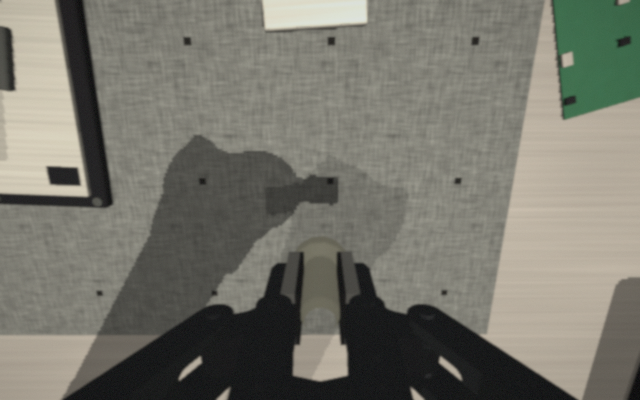

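servo_tool(
  increments=[
    {"travel":[-0.5,0.5,-4],"rot":[0,0,0]},
    {"travel":[-1,1.2,-8.5],"rot":[0,0,0]},
    {"travel":[-1,2,-13.3],"rot":[0,0,0]},
    {"travel":[-1,3,-18],"rot":[0,0,0]},
    {"travel":[-1,4,-22.8],"rot":[0,0,0]},
  ],
)

```text
time: 19.8
eef_pos: [0.5092, -0.1056, 0.1636]
orientation: [1.211, 1.207, -1.209]
wrist_force: [0.4, -0.0, -0.8]
opening: 0.178
```

servo_tool(
  increments=[
    {"travel":[0,1,-4.8],"rot":[0,0,0]},
    {"travel":[0,2,-9.5],"rot":[0,0,0]},
    {"travel":[0,3,-14.3],"rot":[0,0,0]},
    {"travel":[0,4,-19],"rot":[0,0,0]},
    {"travel":[0,5,-23.5],"rot":[0,0,0]},
  ],
)

```text
time: 20.3
eef_pos: [0.5585, 0.1311, 0.1618]
orientation: [1.209, 1.209, -1.212]
wrist_force: [0.5, -0.4, -0.4]
opening: 0.176
```

Run:
```python
from h import *
goal([0.60,0.150,0.16],zdir=[0,1])
im=get_image("wrist");cv2.imwrite("pics/wrist7.png",im[...,::-1])
for t in ["cup_a","end_a","pivot_a"]:
    for d in landmark_of("wrist",t): print(t,round(d["score"],2),np.round(d["location"],4))
for d in outline_of("wrist","cup_a"):
    v,u=np.where(d["pixels"]); print(d["score"],u.min(),u.max(),v.min(),v.max(),u.mean(),v.mean())
```

```text
t 20.3 pos [0.5585 0.1311 0.1618] f [ 0.48 -0.4  -0.36]
travel [ 0.17  4.15 -1.89] rot [-0.06  0.04  0.09]
cup_a 0.97 [0.6557 0.1543 0.0225]
cup_a 0.93 [0.6474 0.0343 0.0188]
cup_a 0.82 [ 0.6372 -0.0912  0.0204]
end_a 0.95 [0.5254 0.1593 0.0518]
end_a 0.89 [ 0.5163 -0.0683  0.0609]
end_a 0.7 [0.5172 0.0286 0.0587]
pivot_a 0.94 [0.5848 0.0301 0.058 ]
pivot_a 0.81 [ 0.5859 -0.0882  0.0526]
pivot_a 0.63 [0.5934 0.1462 0.0557]
0.85 256 325 32 255 292.5547453980397 120.31293330145829
0.84 537 639 54 271 588.9845151543764 148.92106505523557
0.81 408 476 46 268 443.3413770201461 137.93137037856985
```

View pics/wrist7.png

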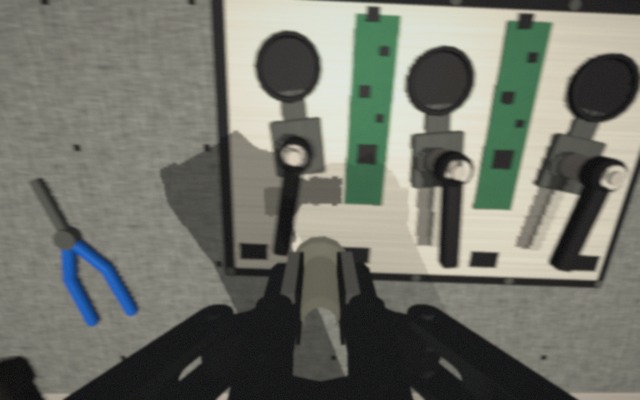

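Run:
```python
from h import *
im=cv2.imread("pics/wrist7.png",0)
m=(im[20:108,245:335]<90).astype(np.uint8); m=cv2.morphologyEx(m,cv2.MORPH_OPEN,cv2.getStructuringElement(cv2.MORPH_ELLIPSE,(29,29)))
c=max(cv2.findContours(m,cv2.RETR_EXTERNAL,cv2.CHAIN_APPROX_NONE)[0],key=cv2.contourArea)
(u,v),ax,a=cv2.fitEllipse(c);u+=245;v+=20;print(u,v,ax,a)
for z in (0.02,0.025): print(ray("wrist",(u,v),z).round(4))
goal([0.6545,0.1535,0.12],zdir=[0,1])
```

```text
287.46062088012695 63.66493225097656 (62.37685775756836, 62.95051956176758) 56.55876541137695
[0.6578 0.1531 0.02  ]
[0.6575 0.1527 0.025 ]
t 20.55 pos [0.5585 0.1285 0.1619] f [-0.73 -0.73  0.83]
travel [ 4.17  9.6  -2.52] rot [-0.09  0.08  0.09]
```

servo_tool(
  increments=[
    {"travel":[1,2,-0.6],"rot":[0,0,0]},
    {"travel":[2,4,-1.2],"rot":[0,0,0]},
    {"travel":[3.5,6,-2.4],"rot":[0,0,0]},
    {"travel":[5,6,-2.5],"rot":[0,0,0]},
    {"travel":[5,6,-2.5],"rot":[0,0,0]},
  ],
)

```text
time: 21.05
eef_pos: [0.6163, 0.1507, 0.1085]
orientation: [1.205, 1.21, -1.22]
wrist_force: [0.1, -0.9, -1.4]
opening: 0.178
```

servo_tool(
  increments=[
    {"travel":[0,0,0],"rot":[0,0,0]},
    {"travel":[0,0,0],"rot":[0,0,0]},
  ],
)

```text
time: 21.25
eef_pos: [0.6157, 0.149, 0.1085]
orientation: [1.205, 1.209, -1.222]
wrist_force: [0.3, 0.3, -0.6]
opening: 0.174
```

Run:
```python
from h import *
goal([0.655,0.1535,0.05],zdir=[0,1])
im=get_image("wrist");cv2.imwrite("pics/wrist8.png",im[...,::-1])
for t in ["cup_a","marker_foot","marker_mid"]:
    for d in landmark_of("wrist",t): print(t,round(d["score"],2),np.round(d["location"],4))
print(st()[1])
```

```text
t 21.25 pos [0.6157 0.149  0.1085] f [ 0.34  0.31 -0.63]
travel [ 5.81  3.98 -0.5 ] rot [-0.3   0.31  0.52]
cup_a 0.95 [0.6552 0.1513 0.0196]
cup_a 0.62 [0.6434 0.0333 0.0209]
marker_foot 0.9 [0.6127 0.1488 0.0971]
marker_mid 0.64 [0.6151 0.1463 0.118 ]
[0.61649161 0.15049803 0.10929845]
```

View pics/wrist8.png

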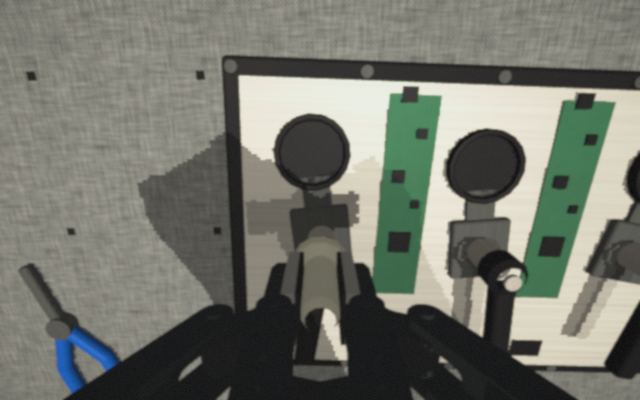

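Run:
```python
from h import *
im=cv2.imread("pics/wrist8.png",0)
x0,y0=255,95
m=(im[y0:205,x0:370]<75).astype(np.uint8); m=cv2.morphologyEx(m,cv2.MORPH_OPEN,cv2.getStructuringElement(cv2.MORPH_ELLIPSE,(41,41)))
c=max(cv2.findContours(m,cv2.RETR_EXTERNAL,cv2.CHAIN_APPROX_NONE)[0],key=cv2.contourArea)
(u,v),ax,a=cv2.fitEllipse(c);u+=x0;v+=y0;print(u,v,ax,a)
print(st()[1],ray("wrist",(u,v),0.023).round(4))
for d in outline_of("wrist","marker_mid")[:1]:
    v,u=np.where(d["pixels"]); print(d["score"],u.min(),u.max(),v.min(),v.max())
goal([0.6555,0.1525,0.06],zdir=[0,1])
```

```text
310.96960830688477 148.0059051513672 (63.86677932739258, 74.91746520996094) 81.4250717163086
[0.61649161 0.15049803 0.10929845] [0.6591 0.1559 0.023 ]
0.74 297 343 236 323
t 21.5 pos [0.6165 0.1506 0.1092] f [-0.74  0.12 -0.01]
travel [ 4.89  3.93 -0.22] rot [-0.21  0.23  0.4 ]
```

servo_tool(
  increments=[
    {"travel":[0.5,1.5,-0.1],"rot":[0,0,0.1]},
    {"travel":[1,3,-0.2],"rot":[0,0,0.2]},
    {"travel":[2.5,4.05,-0.35],"rot":[0,0.1,0.3]},
    {"travel":[4.5,4.05,-0.35],"rot":[0,0.2,0.4]},
    {"travel":[5.2,4.05,-0.35],"rot":[0,0.2,0.4]},
  ],
)

```text
time: 22.0
eef_pos: [0.6556, 0.1533, 0.0551]
orientation: [1.209, 1.209, -1.215]
wrist_force: [-0.4, -0.0, -1.0]
opening: 0.176
```

servo_tool(
  increments=[
    {"travel":[0,0,0],"rot":[0,0,0]},
    {"travel":[0,0,0],"rot":[0,0,0]},
  ],
)

```text
time: 22.2
eef_pos: [0.6556, 0.1534, 0.0556]
orientation: [1.209, 1.209, -1.215]
wrist_force: [-0.7, -0.4, -0.6]
opening: 0.177
```

Run:
```python
from h import *
goal([0.657,0.154,0.0345],zdir=[0,1])
im=get_image("wrist");cv2.imwrite("pics/wrist9.png",im[...,::-1])
im=get_image("scene");cv2.imwrite("pics/scene9.png",cv2.resize(im[130:260,260:440],None,fx=4,fy=4,interpolation=cv2.INTER_CUBIC)[...,::-1])
for t in ["cup_a","marker_foot"]:
    for d in landmark_of("wrist",t): print(t,round(d["score"],2),np.round(d["location"],4))
```

```text
t 22.2 pos [0.6556 0.1534 0.0556] f [-0.7  -0.37 -0.59]
travel [ 2.11  0.15 -0.06] rot [-0.2   0.08  0.16]
cup_a 0.93 [0.6464 0.0332 0.0211]
marker_foot 0.95 [0.6519 0.1554 0.0433]
```

View pics/wrist9.png

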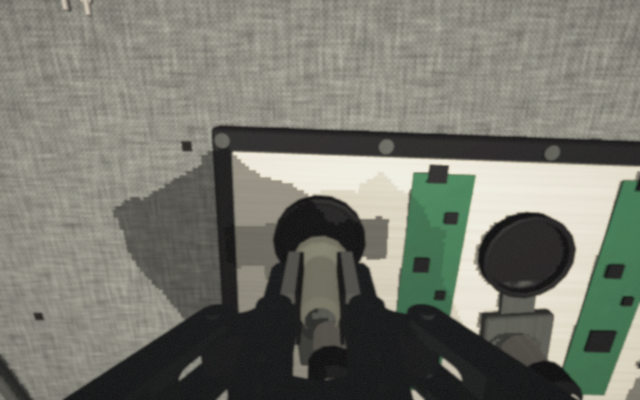

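View pics/scene9.png

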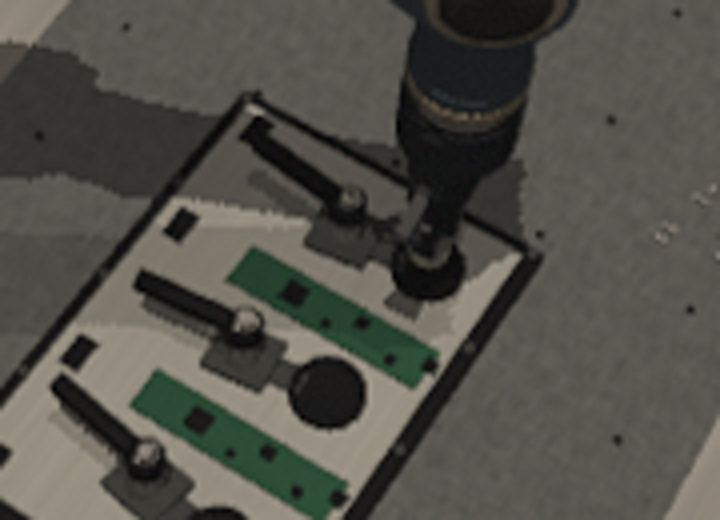

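Run:
```python
from h import *
print(st()[1])
for uv in [(319,197),(319,238)]: print("cup",uv,ray("wrist",uv,0.025).round(4))
print("cup far edge-> centre x (outer r ~24)",ray("wrist",(319,197),0.025)[0]-0.0245)
print("M left/right",ray("wrist",(478,255),0.025).round(4),ray("wrist",(575,255),0.025).round(4),"M top/bot",ray("wrist",(527,212),0.025).round(4),ray("wrist",(527,298),0.025).round(4))
f=st()[1][2]-0.0135
e=ray("wrist",(320,236),f+0.006); print("foot far edge",e.round(4),"centre",(e-[0.014,0,0]).round(4))
```

```text
[0.65608016 0.15354381 0.05620339]
cup (319, 197) [0.6818 0.1539 0.025 ]
cup (319, 238) [0.6581 0.154  0.025 ]
cup far edge-> centre x (outer r ~24) 0.6572615038059479
M left/right [0.6473 0.0647 0.025 ] [0.6471 0.0101 0.025 ] M top/bot [0.6729 0.0418 0.025 ] [0.6192 0.032  0.025 ]
foot far edge [0.6696 0.1535 0.0487] centre [0.6556 0.1535 0.0487]
```

servo_tool(
  increments=[
    {"travel":[0.6,0,0],"rot":[0,0,0]},
    {"travel":[1.2,0,0],"rot":[0,0,0]},
    {"travel":[1.8,0,0],"rot":[0,0,0]},
    {"travel":[2,0,0],"rot":[0,0,0]},
    {"travel":[2,0,0],"rot":[0,0,0]},
  ],
)

```text
time: 22.9
eef_pos: [0.6556, 0.1533, 0.0354]
orientation: [1.21, 1.208, -1.215]
wrist_force: [-0.6, 0.9, -0.1]
opening: 0.181
```

servo_tool(
  increments=[
    {"travel":[0.1,0,0],"rot":[0,0,0]},
    {"travel":[0.1,0,0],"rot":[0,0,0]},
  ],
)

```text
time: 23.1
eef_pos: [0.6556, 0.1534, 0.0343]
orientation: [1.209, 1.209, -1.215]
wrist_force: [0.1, -0.5, -0.8]
opening: 0.178
```

servo_tool(
  increments=[
    {"travel":[0.1,0,0],"rot":[0,0,0]},
    {"travel":[0.1,0,0],"rot":[0,0,0]},
  ],
)

```text
time: 23.3
eef_pos: [0.6558, 0.1534, 0.0337]
orientation: [1.21, 1.208, -1.214]
wrist_force: [-1.2, -0.9, 1.3]
opening: 0.18
```

servo_tool(
  increments=[
    {"travel":[0.1,0,0],"rot":[0,0,0]},
    {"travel":[0.1,0,0],"rot":[0,0,0]},
  ],
)

```text
time: 23.5
eef_pos: [0.6558, 0.1534, 0.0337]
orientation: [1.21, 1.208, -1.214]
wrist_force: [-2.1, -0.8, 3.9]
opening: 0.179
```

servo_tool(
  increments=[
    {"travel":[0,0,0],"rot":[0,0,0]},
    {"travel":[0,0,0],"rot":[0,0,0]},
    {"travel":[0,0,0],"rot":[0,0,0]},
    {"travel":[0,0,0],"rot":[0,0,0]},
  ],
  claw=0.1,
)

```text
time: 23.9
eef_pos: [0.6558, 0.1534, 0.0334]
orientation: [1.21, 1.208, -1.214]
wrist_force: [0.4, -0.4, 0.6]
opening: 0.446
```

Run:
```python
from h import *
print(st()[1],get_state()["opening"])
im=get_image("wrist");cv2.imwrite("pics/wrist10.png",im[...,::-1])
```

```text
[0.6557918  0.15343427 0.03344743] 0.4456542536637627
```

View pics/wrist10.png

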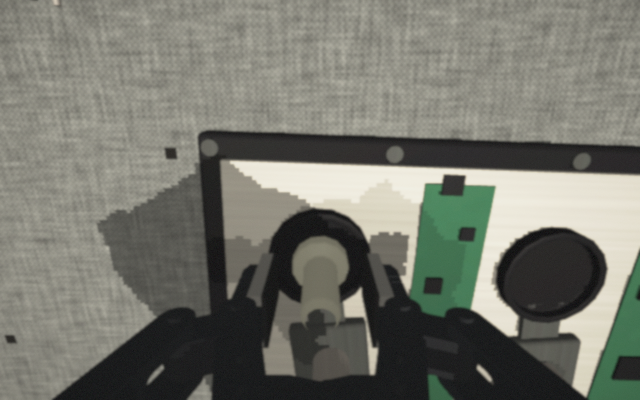

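The marker stands free in the cup, seemingly centred (foot at (320,263), cup at (320,258)). Straight up now.

servo_tool(
  increments=[
    {"travel":[-1,0,0],"rot":[0,0,0]},
    {"travel":[-3,0,0],"rot":[0,0,0]},
    {"travel":[-6,0,0],"rot":[0,0,0]},
    {"travel":[-10,0,0],"rot":[0,0,0]},
    {"travel":[-13,0,0],"rot":[0,0,0]},
  ],
)

```text
time: 24.45
eef_pos: [0.6567, 0.154, 0.1666]
orientation: [1.212, 1.207, -1.212]
wrist_force: [0.4, 0.3, -0.3]
opening: 0.45
```

servo_tool(
  increments=[
    {"travel":[0,-3,0],"rot":[0,0,0]},
    {"travel":[0,-6,0],"rot":[0,0,0]},
    {"travel":[0,-8,0],"rot":[0,0,0]},
    {"travel":[0,-8,0],"rot":[0,0,0]},
    {"travel":[0,-8,0],"rot":[0,0,0]},
  ],
)

```text
time: 24.95
eef_pos: [0.5775, 0.1543, 0.1675]
orientation: [1.213, 1.206, -1.21]
wrist_force: [0.2, -0.8, 0.4]
opening: 0.45
```

Run:
```python
from h import *
print(st()[1],st()[0]["wrist_force"])
im=get_image("wrist");cv2.imwrite("pics/wrist11.png",im[...,::-1])
for t in ["cup_a","marker_foot","marker_mid","end_a"]:
    for d in landmark_of("wrist",t): print(t,round(d["score"],2),np.round(d["location"],4))
```

```text
[0.57747996 0.15433823 0.16754702] [ 0.15509795 -0.81838494  0.44294253]
cup_a 0.92 [ 0.6408 -0.0915  0.0198]
cup_a 0.87 [0.6566 0.1522 0.0209]
cup_a 0.65 [0.6463 0.0336 0.0227]
cup_a 0.4 [0.6541 0.155  0.0449]
marker_foot 0.53 [0.5811 0.0283 0.0569]
marker_mid 0.84 [0.6556 0.1557 0.0451]
end_a 0.78 [ 0.5162 -0.0699  0.0602]
end_a 0.62 [0.5262 0.1559 0.0526]
end_a 0.6 [0.5203 0.0303 0.0593]
```

View pics/wrist11.png

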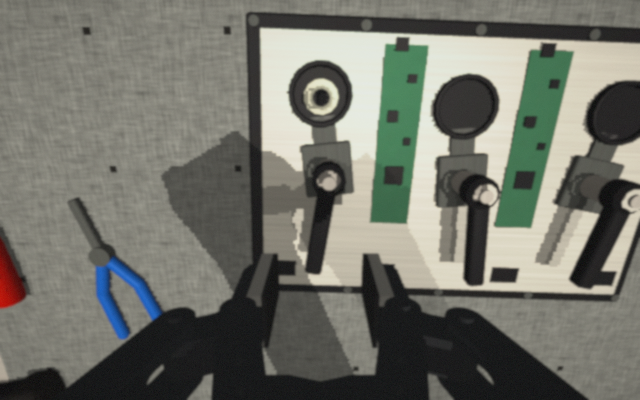

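Run:
```python
from h import *
print(get_state()["joint_vel"].round(3), hand_in())
```

```text
the job is handed in; nothing more can be done
[-0.001 -0.001 -0.003  0.006 -0.002 -0.    -0.001] None
```

The job is handed in at about 25 s: the loose lever is found and swung aside, and the white marker stands upright in that clamp's cup.

- **Finding the loose one:** I pushed each lever sideways near its end with the closed fingers. The right and middle levers were still resisting at about 7 N after roughly 3 mm of flex, so I backed off. The left one (largest y) turned at a steady 3–5 N, so it is the loose clamp. I swung it about 14–16 mm at its end and left it there.
- **Marker:** I gripped the marker by its stem, lowered it until it touched the cup floor, released it and moved the arm straight up and away.
- **Last checks:** The wrist picture shows the marker centred in the left cup (marker at pixel (321, 97), cup at (320, 95)). The networks place the marker and cup centres within about 4 mm of each other. The left lever's end went from y = 0.142 to 0.156–0.159. The pliers, screwdriver and cover were never touched.
- **Disagreements:**
  - The wrist camera put the cup 3–7 mm farther out in x than the fixed cameras. I used a middle value and confirmed it in the close-up.
  - The wrist camera reads the middle lever's end 3–5 mm higher in y than the top camera does. After the push the top camera's reading had shifted by only about 1 mm.
  - In the last picture the marker_foot network pointed to the wrong place, the middle hub, and I disregarded it.

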